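Load a jar through the spring gate of a jar rack

ROBOT

A 6-joint arm with a two-finger parallel gripper is mounted at the origin on the work surface. World frame = base frame: x ahead of the robot, y to its left, z up, the work surface at z = 0. Lengths are in m, angles in rad, forces in N, time in s.
With the tool pointing down it reaches from about 0.25 to 0.775 m from the base axis. Payload 4 kg.
Tool frame: the origin (TCP) lies midway between the tips of the shut fingers; the grasp point (between the pads) lies 19 mm behind it; y points along the fingers, x is the direction in which the jaws open and shut, and the axes are right-handed (so a half turn about y gives the same grasp; the last joint's range is limited). The gripper opens to 94 mm and grips with 3 to 60 N. Pads are 16 mm wide; open, the fingers measure 119 mm over their backs; the gripper's body (75 mm by 177 mm) begins 78 mm behind the grasp point.
Start: joints at [1.159, 0.087, 1.371, -0, 1.684, -0.103], TCP at [0.167, 0.524, 0.181] pointing down, gripper open.
Joint ranges: [-3.1, 3.1], [-0.76, 2.03], [0.27, 2.55], [-1.08, 4.22], [0.17, 2.65], [-2.57, 2.57]. Speed limits (rad/s): [2.79, 2.79, 3.14, 3.14, 3.14, 3.14].

INTERFACE

Orientations are given as [roll, pitch, yaw] about the fixed x, y, z axes, in that order (R = Rz(yaw) Ry(pitch) Rx(roll)).
In Python, from bench import robot, snapshot, camera_info, ticket gives the robot as it stands.
- The arm moves only by the shell command python3 -m creep 'ROWS'. ROWS is JSON, a list of rows, each an object with "slide": the shift along the tool's x, y, z in mm, a list of three; "roll": the turn about the tool's y in degrees; "grip": the closure, from 0 (fully open) to 1 (shut). In form: [{"slide": [x, y, z], "roll": roll, "grip": grip}, ...]. A call has 1 to 20 rows; each row is the pose to reach, as a shift and turn from the pose commanded when the call began, along the tool's axes at that moment; what a row does not reach only later rows make up. A row lasts 1/12 s, in which the tool goes at most 41.7 mm and 7.16 degrees, less where a joint would pass 70% of its speed; a pose out of reach is approached as far as the arm can. A call with a gripper value outside its range is refused whole. The fingers move at their own pace and stop on an object; the grip force is fixed at half the most. Time passes only in rows, so rows that repeat a pose let the fingers close. It gives the time, the measured TCP pose, the force and the opening at its end, in the units of the state.
- robot.get_obs(): the state, without advancing time (a new reading comes with each control period).
- snapshot(name): name is "scene" or "top" or "wrist"; returns the picture (384x512x3 uint8, red, green, blue); there is no depth.
- camera_info(name): a dict with "fx", "fy", "cx", "cy" (pixels), "cam_to_world" (4x4, takes a point from camera to world coordinates). Camera axes: x right, y down, z forward; pixel columns grow to the right and rows downward; lengths in m; the calibration is good to about 2 mm. A picture is of the moment at which its call begins: read the wrist's pose just before it. camera_info takes no time and is no camera call; for the wrist camera it gives the pose at the moment of the call.
- ticket.close_job(): hands the job in, once; it reports no verdict.
The state is a dict: "time": time; "joint_positions": joint angles; "qvel": joint speeds; "joint_torque": joint torques, N m; "tool_pos": TCP position; "ee_rot": TCP orientation; "wrist_force": force on the tool from outside, world axes, zero at the start; "wrist_torque": the same for the moment, N m; "width": finger opening in m.
Only numpy, scipy, OpenCV 4.12 (cv2) and the standard library are available. Lean on these libraries where they do the work, as an engineer would, in place of code of your own. Each camera call takes 0.05 s, during which the arm holds its last target.

TASK

In the wire rack, one lane has only a single jar in it. Take the loose jar that matches it from the counter and load it into that lane from the front, under the top wires, pushing the spring gate open and holding it open while the jar goes in; then push it along the lane until both jars are felt to come up solid against the lane's back stop. Press firmly but gently, it is glass; then take the hand out so that the gate swings shut behind the jar, and leave all the other jars, the mug and the bottle where they are.

Things in the scene. Friction and masses are not known exactly. Their poses are not given: they have to be found in the camera images.
- jar_center (a point): Centre, half-way up, of the jar to load: a straight round glass jar, 62 mm in diameter, 92 mm high including its 16 mm high screw lid of 59 mm diameter; 0.2 to 0.4 kg. It stands upright on the counter. Two other loose jars there have the same lids: a tall narrow one (58 x 135 mm) and a wide low one (78 x 68 mm).
- stock_center (a point): Centre, half-way up, of the jar already standing in the lane, same size as the jar to load. It stands free, with 115 mm or more of empty lane between it and the gate and 2 to 53 mm behind it, and slides along the lane at under 2 N.
- rack: Fixed wire rack of two lanes side by side; z up, x along the lanes, +x inward from the open front. The origin lies on the counter under the middle of the lane to be loaded, in the plane of its shut gate: x = 0 is the gate, y = 0 the lane's centre line. The other lane, with its two jars, is centred at y = +83 mm.
- gate_edge (a point): Middle of the free edge of the loaded lane's gate: a sheet flap 62 mm long, from 12 to 62 mm above the counter. It hinges about a vertical axis in the gate plane 38 mm to the right (-y of the rack) of the lane's centre line and reaches across the lane when shut.
- gate (a joint): Angle of the gate: 0 shut, grows as the gate swings inward, up to 1.55 rad (along the right-hand wall). A spring shuts it: 0.027 N m when shut, 0.073 N m fully open (1 to 2 N at a jar). It can shut again once the middle of the jar is more than about 90 mm past the gate plane and nothing else is in its way.
- tall_jar: The tall narrow jar, to be left alone; origin at the centre of its underside.
- squat_jar: The wide low jar, to be left alone; origin at the centre of its underside.
- row_near: The nearer jar of the other lane, to be left alone; origin at the centre of its underside.
- row_far: The farther jar of the other lane, to be left alone; origin at the centre of its underside.
- mug: Mug, 80 mm wide, 92 mm high, to be left alone; origin at the centre of its underside.
- beer: Brown bottle, 66 mm wide, 235 mm high, to be left alone; origin at the centre of its underside.
- lane_mouth (a point): Middle of the lane's mouth, on the lane floor (4 mm above the counter), in the plane of the shut gate; axes as the rack's. The floor begins 20 mm before the gate, with a sloping lip 21 mm long in front of it. The side wires leave a lane 78 mm wide; they begin 26 mm before the gate and flare out a little there. The lane's far end is a clamped back stop.
- slot_front (a point): Front end of the slot between the lane's two top wires, 12 mm before the gate, at wire height. The wires, 5 mm thick, 52 mm apart between centres, undersides 103 mm and tops 109 mm above the counter, run along the whole lane. A jar cannot pass up or down between them; fingers closing along the lane can travel in the 47 mm wide slot.
- stop_nominal (a point): Foremost place, 200 mm past the gate on the lane floor, where the front face of the lane's back stop can be clamped (a fixed mark of the rack, not the stop). The stop, an upright plate 56 mm wide and 75 mm high, is set 0 to 30 mm farther in than this, differently each time, and is not reported. It does not yield.

How it is judged:
By the outcome, as a careful person would: the job done as asked, in the order asked, and still so for the second after the job is handed in, with the robot touching nothing.
It also fails if it takes over 58 s, if anything falls off the work surface, if the arm or the gripper's body presses on something with over 40 N, if the wrist force passes 120 N, or if a joint passes its speed limit or range.

## Working session

There is one attempt and no reset: what is moved stays moved. The work goes in short steps, Python scripts to look and compute and a shell command to move; the robot and the scene stay as the last step left them, time stands still between calls to the robot, and variables do not carry over. Pictures are saved under pics/ and viewed, and the job is handed in when it is done.

```bash
ls; mkdir -p pics
python3 - <<'E'
from bench import robot, snapshot, camera_info
import cv2, numpy as np
print(robot.get_obs())
for n in ["scene","top","wrist"]:
    c=camera_info(n); print(n,c["fx"],c["fy"],c["cx"],c["cy"],np.round(c["cam_to_world"],3).tolist())
    cv2.imwrite(f"pics/{n}0.png",snapshot(n)[:,:,::-1])
E
```

```text
pics
{'time': 0.0, 'joint_positions': array([ 1.15891323e+00,  8.79176751e-02,  1.37220352e+00,  3.11796349e-05,
        1.68358409e+00, -1.03103623e-01]), 'qvel': array([ 2.89834917e-05,  1.03118800e-03, -2.08353794e-03,  1.62492304e-03,
       -6.48817213e-04, -1.88169918e-03]), 'joint_torque': array([ 3.10417263e-04, -3.40178990e+01, -3.02428257e+01,  7.17437896e-02,
        3.31114966e-02, -1.59710344e-04]), 'tool_pos': array([0.16690473, 0.52345544, 0.17985036]), 'ee_rot': array([-1.57054807,  0.00209822,  1.26202059]), 'wrist_force': array([ 0.25969126, -0.48367368,  0.2110496 ]), 'wrist_torque': array([-0.03628423,  0.04476715,  0.00367437]), 'width': 0.09387188327706544}
scene 410.59896030498254 410.59896030498254 256.0572392732046 190.36897500951022 [[0.064, 0.85, -0.523, 1.226], [0.998, -0.051, 0.04, -0.015], [0.008, -0.524, -0.851, 1.165], [0.0, 0.0, 0.0, 1.0]]
top 367.74499169449166 367.74499169449166 253.86003456625818 193.21525124284923 [[-0.157, -0.964, 0.216, 0.314], [-0.988, 0.155, -0.029, 0.06], [-0.005, -0.218, -0.976, 1.146], [0.0, 0.0, 0.0, 1.0]]
wrist 274.3090158983877 274.3090158983877 255.39147605758922 187.10684561949907 [[0.305, 0.921, 0.241, 0.097], [0.952, -0.295, -0.078, 0.546], [-0.0, 0.253, -0.967, 0.383], [0.0, 0.0, 0.0, 1.0]]
```

View pics/scene0.png

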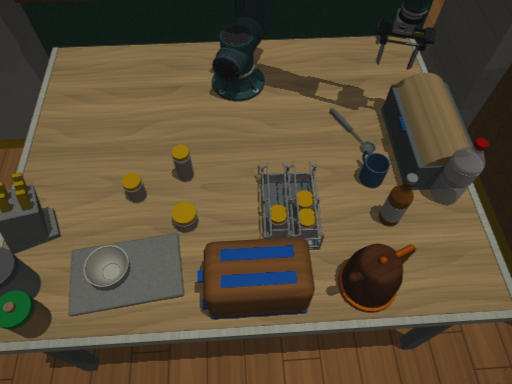

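View pics/top0.png

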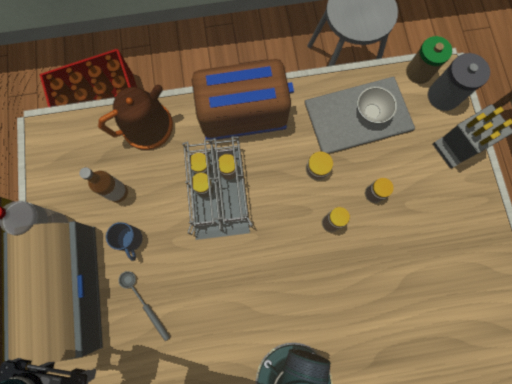

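View pics/wrist0.png

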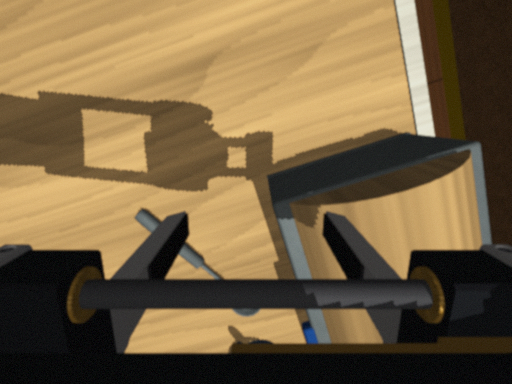

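```bash
cat > h.py <<'E'
from bench import robot, snapshot, camera_info
import cv2, numpy as np
def ray(c,u,v):
    T=np.array(c["cam_to_world"]); d=T[:3,:3]@np.array([(u-c["cx"])/c["fx"],(v-c["cy"])/c["fy"],1]); return T[:3,3],d/np.linalg.norm(d)
def plane(c,u,v,z):
    o,d=ray(c,u,v); return o+d*(z-o[2])/d[2]
def proj(c,p):
    T=np.linalg.inv(np.array(c["cam_to_world"])); q=T[:3,:3]@np.array(p)+T[:3,3]
    return c["cx"]+c["fx"]*q[0]/q[2],c["cy"]+c["fy"]*q[1]/q[2]
def tri(c1,p1,c2,p2):
    o1,d1=ray(c1,*p1);o2,d2=ray(c2,*p2)
    A=np.stack([d1,-d2],1); s=np.linalg.lstsq(A,o2-o1,rcond=None)[0]
    a=o1+s[0]*d1;b=o2+s[1]*d2
    return (a+b)/2,np.linalg.norm(a-b)
E
python3 - <<'E'
from h import *
for n in ["scene","top"]:
    im=cv2.imread(f"pics/{n}0.png"); c=camera_info(n)
    hsv=cv2.cvtColor(im,cv2.COLOR_BGR2HSV)
    m=cv2.inRange(hsv,(20,150,90),(32,255,255))
    k,l,s,ce=cv2.connectedComponentsWithStats(m)
    print(n)
    for i in range(1,k):
        if s[i][4]>60: print(s[i].tolist(),ce[i].round(1),*[plane(c,*ce[i],z).round(3)[:2] for z in (.068,.088,.096,.135)])
im=cv2.imread("pics/top0.png"); cv2.imwrite("pics/topz.png",cv2.resize(im[120:250,165:275],None,fx=4.5,fy=4.5,interpolation=cv2.INTER_CUBIC))
im=cv2.imread("pics/scene0.png"); cv2.imwrite("pics/scenez.png",cv2.resize(im[150:260,240:340],None,fx=5,fy=5,interpolation=cv2.INTER_CUBIC))
E
```

```text
scene
[171, 145, 18, 14, 205] [179.6 151.3] [ 0.385 -0.207] [ 0.401 -0.204] [ 0.407 -0.203] [ 0.437 -0.196]
[121, 173, 20, 16, 243] [130.7 180.3] [ 0.492 -0.359] [ 0.505 -0.352] [ 0.511 -0.35 ] [ 0.537 -0.338]
[297, 190, 16, 17, 219] [304.7 198.2] [0.59  0.186] [0.602 0.182] [0.607 0.18 ] [0.629 0.173]
[171, 201, 25, 22, 430] [183.2 212. ] [ 0.617 -0.189] [ 0.628 -0.186] [ 0.632 -0.185] [ 0.654 -0.178]
[271, 205, 16, 17, 234] [278.1 212.9] [0.637 0.098] [0.648 0.096] [0.652 0.095] [0.673 0.091]
[299, 208, 16, 18, 241] [306.8 216.6] [0.655 0.184] [0.665 0.18 ] [0.67  0.179] [0.69  0.172]
top
[309, 151, 24, 24, 451] [320.4 162.9] [ 0.613 -0.188] [ 0.608 -0.183] [ 0.606 -0.182] [ 0.595 -0.173]
[191, 153, 17, 39, 495] [199.1 172. ] [0.644 0.182] [0.638 0.18 ] [0.635 0.179] [0.623 0.175]
[219, 154, 16, 19, 253] [226.2 163. ] [0.659 0.096] [0.653 0.096] [0.65  0.096] [0.637 0.094]
[373, 178, 21, 19, 309] [382.9 187.1] [ 0.509 -0.359] [ 0.505 -0.351] [ 0.504 -0.348] [ 0.497 -0.333]
[330, 207, 20, 19, 301] [339.4 216.3] [ 0.443 -0.211] [ 0.44  -0.206] [ 0.439 -0.204] [ 0.435 -0.194]
```

View pics/topz.png

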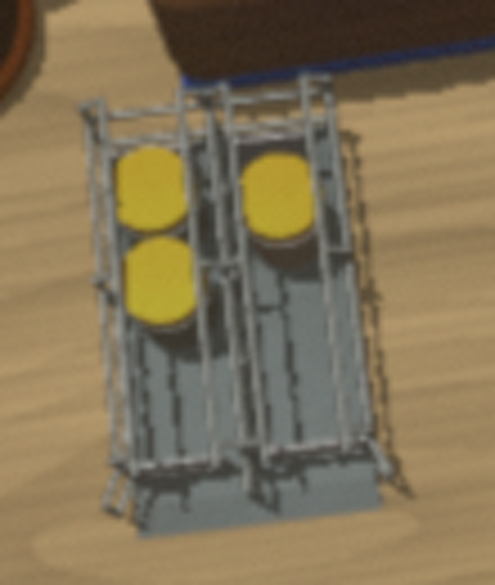

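View pics/scenez.png

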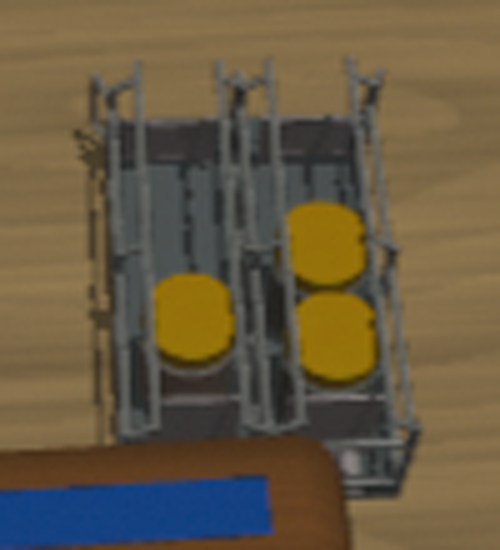

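```bash
python3 - <<'E'
from h import *
t=camera_info("top");s=camera_info("scene")
tp=lambda x,y:(165+(x+.5)/4.5-.5,120+(y+.5)/4.5-.5)
sp=lambda x,y:(240+(x+.5)/5-.5,150+(y+.5)/5-.5)
print("top wires z=.106")
for n,(x,y) in dict(Lf=(265,452),Lb=(224,88),Rf=(347,443),Rb=(305,78)).items(): print(n,plane(t,*tp(x,y),.106).round(4))
print("scene z=.106")
for n,(x,y) in dict(Rf=(138,64),Rb=(154,425),Lf=(218,64),Lb=(245,425)).items(): print(n,plane(s,*sp(x,y),.106).round(4))
print("floor plate top view front corners z=0", [plane(t,*tp(x,y),0).round(4) for x,y in((137,535),(380,507))])
for a,b in (((382.9,187.1),(130.7,180.3)),((226.2,163),(278.1,212.9)),((339.4,216.3),(179.6,151.3)),((320.4,162.9),(183.2,212))):
    print(tri(t,a,s,b))
E
python3 -c "
import cv2
im=cv2.imread('pics/top0.png');cv2.imwrite('pics/topz2.png',cv2.resize(im[205:245,180:260],None,fx=9,fy=9,interpolation=cv2.INTER_CUBIC))"
```

```text
top wires z=.106
Lf [0.4798 0.1269 0.106 ]
Lb [0.7263 0.1197 0.106 ]
Rf [0.4773 0.0747 0.106 ]
Rb [0.7247 0.0654 0.106 ]
scene z=.106
Rf [0.4748 0.0765 0.106 ]
Rb [0.726  0.0659 0.106 ]
Lf [0.4777 0.1271 0.106 ]
Lb [0.7291 0.1175 0.106 ]
floor plate top view front corners z=0 [array([0.4535, 0.2292, 0.    ]), array([0.4461, 0.0603, 0.    ])]
(array([ 0.50537795, -0.35159482,  0.08787972]), np.float64(0.0013904600094658047))
(array([0.65083209, 0.0956119 , 0.09350798]), np.float64(0.0002282634672010551))
(array([ 0.43498527, -0.19560595,  0.13220252]), np.float64(0.0014210338798031517))
(array([ 0.61459679, -0.18929726,  0.06397864]), np.float64(0.0008317801733748626))
```

View pics/topz2.png

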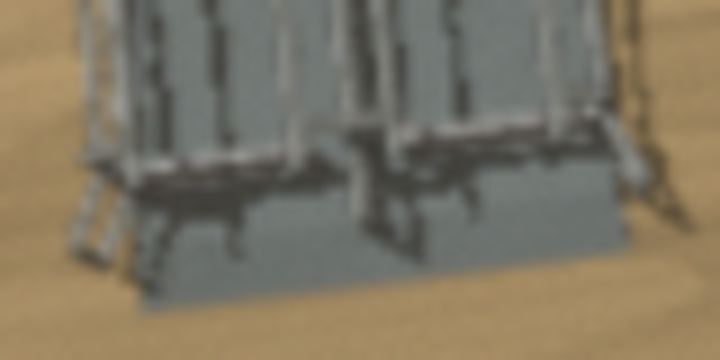

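```bash
cat >> h.py <<'E'
from scipy.spatial.transform import Rotation as Ro
def rel(p,yaw):
    """slide (mm) and roll (deg) from measured pose to p, yaw"""
    o=robot.get_obs(); R=Ro.from_euler('xyz',o['ee_rot']).as_matrix()
    print('slide',(R.T@(np.array(p)-o['tool_pos'])*1000).round(1),'roll',np.degrees((o['ee_rot'][2]-yaw+np.pi)%(2*np.pi)-np.pi).round(2))
O=np.array([.4892,.1009]); YAW=-.039
def rk(x,y,z): 
    c,s=np.cos(YAW),np.sin(YAW); return [O[0]+c*x-s*y,O[1]+s*x+c*y,z]
def inrk(p):
    c,s=np.cos(YAW),np.sin(YAW); d=np.array(p[:2])-O; return c*d[0]+s*d[1],-s*d[0]+c*d[1]
E
python3 - <<'E'
from h import *
rel([.167,.20,.20],-.039)
rel([.505,-.3515,.20],-.039)
E
```

```text
slide [-308.3  -19.4  -98.4] roll 74.54
slide [-731.   -18.8 -588. ] roll 74.54
```

```bash
python3 -m creep '[{"slide":[-36,-4,-24],"roll":6,"grip":0},{"slide":[-72,-8,-50],"roll":12,"grip":0},{"slide":[-108,-12,-75],"roll":18,"grip":0},{"slide":[-144,-16,-100],"roll":25,"grip":0},{"slide":[-180,-19,-130],"roll":32,"grip":0},{"slide":[-212,-19,-156],"roll":39,"grip":0},{"slide":[-244,-19,-182],"roll":46,"grip":0},{"slide":[-276,-19,-208],"roll":53,"grip":0},{"slide":[-308,-19,-234],"roll":60,"grip":0},{"slide":[-340,-19,-261],"roll":67,"grip":0},{"slide":[-372,-19,-288],"roll":74.5,"grip":0},{"slide":[-404,-19,-315],"roll":74.5,"grip":0},{"slide":[-436,-19,-342],"roll":74.5,"grip":0},{"slide":[-468,-19,-369],"roll":74.5,"grip":0},{"slide":[-500,-19,-396],"roll":74.5,"grip":0},{"slide":[-532,-19,-423],"roll":74.5,"grip":0},{"slide":[-564,-19,-450],"roll":74.5,"grip":0},{"slide":[-596,-19,-477],"roll":74.5,"grip":0},{"slide":[-628,-19,-504],"roll":74.5,"grip":0},{"slide":[-660,-19,-530],"roll":74.5,"grip":0}]'; python3 -c "
from h import *
rel([.505,-.3515,.20],-.039)"
```

```text
time: 1.82
tool_pos: [0.4664, -0.2545, 0.1995]
ee_rot: [-1.57, 0.0, -0.039]
wrist_force: [1.2, 0.7, 0.3]
width: 0.094
slide [ 42.4  -0.6 -95.4] roll 0.0
```

```bash
python3 -m creep '[{"slide":[18,0,-38],"roll":0,"grip":0},{"slide":[30,0,-68],"roll":0,"grip":0},{"slide":[37,0,-84],"roll":0,"grip":0},{"slide":[37,0,-84],"roll":0,"grip":0},{"slide":[37,0,-84],"roll":0,"grip":0}]'
python3 - <<'E'
from h import *
c=camera_info("wrist"); im=snapshot("wrist")[:,:,::-1].copy(); cv2.imwrite("pics/w1.png",im)
rel([.505,-.3515,.20],-.039)
print(robot.get_obs()['tool_pos'], proj(c,[.505,-.3515,.092]))
hsv=cv2.cvtColor(im,cv2.COLOR_BGR2HSV); m=cv2.inRange(hsv,(20,150,90),(32,255,255))
k,l,s,ce=cv2.connectedComponentsWithStats(m)
for i in range(1,k):
    if s[i][4]>200: print(s[i],ce[i],plane(c,*ce[i],.090))
E
```

```text
time: 2.23
tool_pos: [0.4996, -0.338, 0.1987]
ee_rot: [-1.569, 0.002, -0.039]
wrist_force: [-0.0, -0.0, 0.2]
width: 0.0939
slide [  5.9  -0.7 -14.1] roll 0.04
[ 0.49959571 -0.33715095  0.19930462] (np.float64(260.4084914911448), np.float64(191.74896897562195))
[ 321    3   68   75 4009] [354.48665503  40.15964081] [ 0.60787031 -0.19365596  0.09      ]
[ 147    4   62   69 3328] [177.33143029  37.56941106] [ 0.42529798 -0.18384508  0.09      ]
[ 237  167   50   49 1865] [261.55764075 190.56568365] [ 0.50641971 -0.35066036  0.09      ]
```

View pics/w1.png

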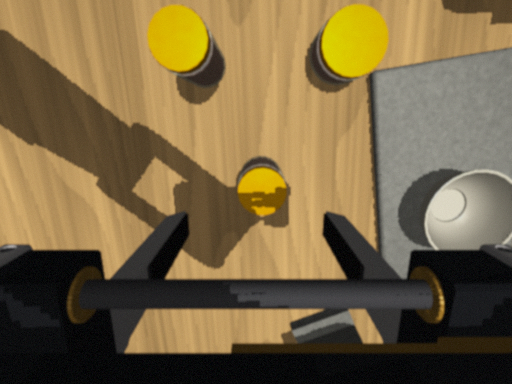

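```bash
python3 -m creep '[{"slide":[7,0,-13.5],"roll":0,"grip":0},{"slide":[7,30,-13.5],"roll":0,"grip":0},{"slide":[7,66,-13.5],"roll":0,"grip":0},{"slide":[7,102,-13.5],"roll":0,"grip":0},{"slide":[7,138,-13.5],"roll":0,"grip":0},{"slide":[7,158,-13.5],"roll":0,"grip":0},{"slide":[7,166,-13.5],"roll":0,"grip":0},{"slide":[7,166,-13.5],"roll":0,"grip":0},{"slide":[7,166,-13.5],"roll":0,"grip":0.2},{"slide":[7,166,-13.5],"roll":0,"grip":0.3},{"slide":[7,166,-13.5],"roll":0,"grip":0.5},{"slide":[7,166,-13.5],"roll":0,"grip":0.5},{"slide":[7,166,-13.5],"roll":0,"grip":0.5},{"slide":[7,166,-13.5],"roll":0,"grip":0.5},{"slide":[7,166,-13.5],"roll":0,"grip":0.5}]'
```

```text
time: 3.53
tool_pos: [0.5069, -0.352, 0.0352]
ee_rot: [-1.572, -0.002, -0.038]
wrist_force: [-0.6, -0.4, 4.4]
width: 0.0612
```

```bash
python3 -m creep '[{"slide":[0,-10,0],"roll":0,"grip":0.5},{"slide":[0,-30,0],"roll":0,"grip":0.5},{"slide":[0,-60,0],"roll":0,"grip":0.5},{"slide":[0,-95,0],"roll":0,"grip":0.5},{"slide":[0,-130,0],"roll":0,"grip":0.5},{"slide":[0,-160,0],"roll":0,"grip":0.5},{"slide":[0,-185,0],"roll":0,"grip":0.5},{"slide":[0,-195,0],"roll":0,"grip":0.5},{"slide":[0,-195,0],"roll":0,"grip":0.5}]'; python3 -c "
from h import *
rel(rk(-.1,0,.22),YAW)"
```

```text
time: 4.28
tool_pos: [0.5074, -0.3523, 0.2323]
ee_rot: [-1.574, -0.005, -0.038]
wrist_force: [0.3, 0.0, -2.2]
width: 0.0614
slide [-135.6   10.1  452.3] roll 0.04
```

```bash
python3 -m creep '[{"slide":[-3,0,10],"roll":0,"grip":0.5},{"slide":[-9,0,30],"roll":0,"grip":0.5},{"slide":[-17,0,58],"roll":0,"grip":0.5},{"slide":[-27,0,90],"roll":0,"grip":0.5},{"slide":[-37,0,124],"roll":0,"grip":0.5},{"slide":[-47,0,158],"roll":0,"grip":0.5},{"slide":[-58,0,192],"roll":0,"grip":0.5},{"slide":[-68,0,226],"roll":0,"grip":0.5},{"slide":[-78,0,260],"roll":0,"grip":0.5},{"slide":[-88,0,294],"roll":0,"grip":0.5},{"slide":[-98,0,328],"roll":0,"grip":0.5},{"slide":[-108,0,362],"roll":0,"grip":0.5},{"slide":[-118,0,394],"roll":0,"grip":0.5},{"slide":[-127,0,420],"roll":0,"grip":0.5},{"slide":[-132,0,440],"roll":0,"grip":0.5},{"slide":[-136,0,450],"roll":0,"grip":0.5},{"slide":[-136,0,452],"roll":0,"grip":0.5},{"slide":[-136,0,452],"roll":0,"grip":0.5},{"slide":[-136,0,452],"roll":0,"grip":0.5}]'
python3 - <<'E'
from h import *
c=camera_info("wrist"); im=snapshot("wrist")[:,:,::-1].copy(); cv2.imwrite("pics/w2.png",im)
rel(rk(-.1,0,.041),YAW)
for n,p in dict(Rf=rk(-.012,-.026,.106),Lf=rk(-.012,.026,.106),Rb=rk(.1,-.026,.106),Lb=rk(.1,.026,.106),gR=rk(0,-.038,.062),gL=rk(0,.024,.062)).items(): print(n,np.round(proj(c,p),1))
E
```

```text
time: 5.87
tool_pos: [0.387, 0.1049, 0.2273]
ee_rot: [-1.572, 0.003, -0.038]
wrist_force: [-0.4, -0.2, -2.1]
width: 0.061
slide [  2.4 186.7   0.3] roll -0.01
Rf [328.5 198.3]
Lf [331.4 156.4]
Rb [419.2 198.3]
Lb [425.8 156.4]
gR [328.5 197.3]
gL [331.6 153.2]
```

View pics/w2.png

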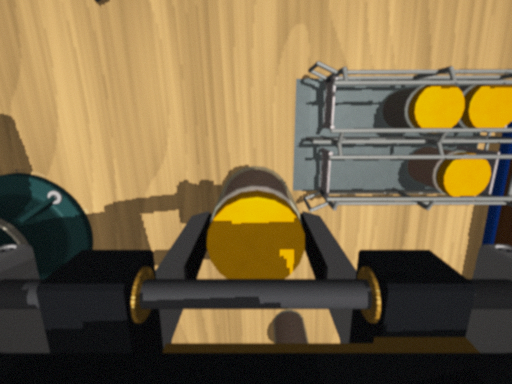

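```bash
python3 -m creep '[{"slide":[2,20,0],"roll":0,"grip":0.5},{"slide":[2,55,0],"roll":0,"grip":0.5},{"slide":[2,90,0],"roll":0,"grip":0.5},{"slide":[2,125,0],"roll":0,"grip":0.5},{"slide":[2,155,0],"roll":0,"grip":0.5},{"slide":[2,175,0],"roll":0,"grip":0.5},{"slide":[2,185,0],"roll":0,"grip":0.5},{"slide":[2,185,0],"roll":0,"grip":0.5},{"slide":[2,185,0],"roll":0,"grip":0.5}]'
python3 - <<'E'
from h import *
c=camera_info("wrist"); im=snapshot("wrist")[:,:,::-1].copy(); cv2.imwrite("pics/w3.png",im)
cv2.imwrite("pics/s3.png",snapshot("scene")[:,:,::-1])
rel(rk(-.1,0,.0415),YAW); rel(rk(.062,0,.0415),YAW)
for n,p in dict(Rf=rk(-.012,-.026,.106),Lf=rk(-.012,.026,.106),Rb=rk(.1,-.026,.106),Lb=rk(.1,.026,.106),gR=rk(0,-.038,.062),gL=rk(0,.024,.062)).items(): print(n,np.round(proj(c,p),1))
E
```

```text
time: 6.67
tool_pos: [0.3903, 0.1048, 0.0444]
ee_rot: [-1.571, -0.0, -0.039]
wrist_force: [-0.3, 0.5, -1.4]
width: 0.0612
slide [-2.3  4.4 -0.5] roll 0.01
slide [159.7   5.   -0.5] roll 0.01
Rf [402.4 288.3]
Lf [415.2 204.6]
Rb [591.6 288. ]
Lb [621.  204.3]
gR [385.9 266.8]
gL [396.4 187.6]
```

View pics/w3.png

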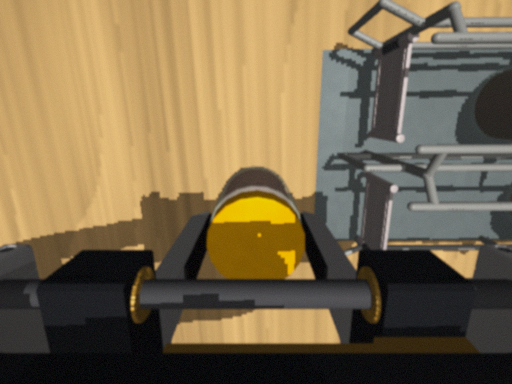

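View pics/s3.png

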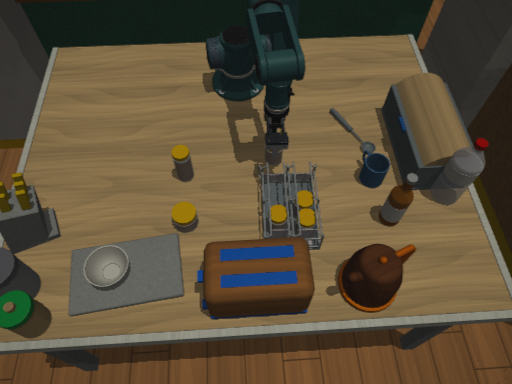

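```bash
python3 -m creep '[{"slide":[8,3,0],"roll":0,"grip":0.5},{"slide":[18,3,0],"roll":0,"grip":0.5},{"slide":[28,3,0],"roll":0,"grip":0.5},{"slide":[38,3,0],"roll":0,"grip":0.5},{"slide":[46,3,0],"roll":0,"grip":0.5},{"slide":[54,3,0],"roll":0,"grip":0.5},{"slide":[60,3,0],"roll":0,"grip":0.5},{"slide":[66,3,0],"roll":0,"grip":0.5},{"slide":[72,3,0],"roll":0,"grip":0.5},{"slide":[72,3,0],"roll":0,"grip":0.5}]'; python3 -c "
from h import *
rel(rk(.062,0,.0415),YAW)
cv2.imwrite('pics/w4.png',snapshot('wrist')[:,:,::-1])"
```

```text
time: 7.6
tool_pos: [0.4624, 0.1025, 0.0407]
ee_rot: [-1.571, 0.001, -0.038]
wrist_force: [-1.0, 0.7, -2.4]
width: 0.0616
slide [88.9 -0.8 -0.6] roll 0.03
```

View pics/w4.png

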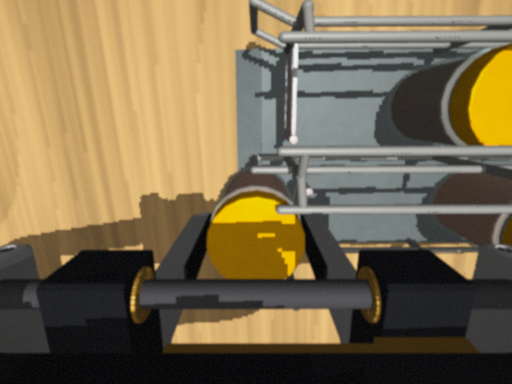

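```bash
python3 -m creep '[{"slide":[6,0,0],"roll":0,"grip":0.5},{"slide":[13,0,0],"roll":0,"grip":0.5},{"slide":[20,0,0],"roll":0,"grip":0.5},{"slide":[27,0,0],"roll":0,"grip":0.5},{"slide":[34,0,0],"roll":0,"grip":0.5},{"slide":[40,0,0],"roll":0,"grip":0.5},{"slide":[40,0,0],"roll":0,"grip":0.5}]'; python3 -c "
from h import *
rel(rk(.062,0,.0415),YAW)
cv2.imwrite('pics/w5.png',snapshot('wrist')[:,:,::-1])"
```

```text
time: 8.23
tool_pos: [0.5037, 0.1012, 0.0412]
ee_rot: [-1.57, -0.002, -0.038]
wrist_force: [-0.0, 1.9, -2.7]
width: 0.0613
slide [47.5 -0.2 -0.9] roll 0.03
```

View pics/w5.png

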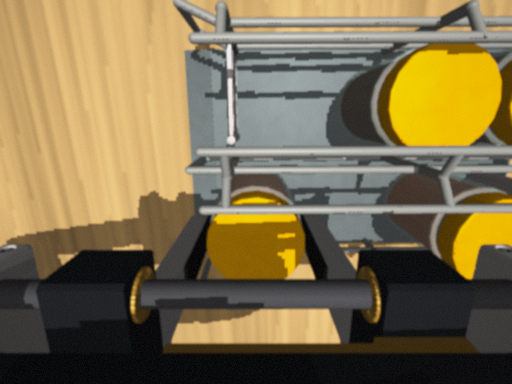

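```bash
python3 -m creep '[{"slide":[6,0,0],"roll":0,"grip":0.5},{"slide":[13,0,0],"roll":0,"grip":0.5},{"slide":[20,0,0],"roll":0,"grip":0.5},{"slide":[27,0,0],"roll":0,"grip":0.5},{"slide":[34,0,0],"roll":0,"grip":0.5},{"slide":[41,0,0],"roll":0,"grip":0.5},{"slide":[47,0,0],"roll":0,"grip":0.5},{"slide":[50,0,0],"roll":0,"grip":0.5},{"slide":[50,1,0],"roll":0,"grip":0.5},{"slide":[50,2,0],"roll":0,"grip":0.5},{"slide":[50,2,0],"roll":0,"grip":0.5}]'; python3 -c "
from h import *
print(inrk(robot.get_obs()['tool_pos']))
cv2.imwrite('pics/w6.png',snapshot('wrist')[:,:,::-1])"
```

```text
time: 9.2
tool_pos: [0.552, 0.0991, 0.0393]
ee_rot: [-1.571, -0.001, -0.038]
wrist_force: [0.8, 0.7, -1.5]
width: 0.0609
(np.float64(0.06285495807125746), np.float64(0.0006775868605611614))
```

View pics/w6.png

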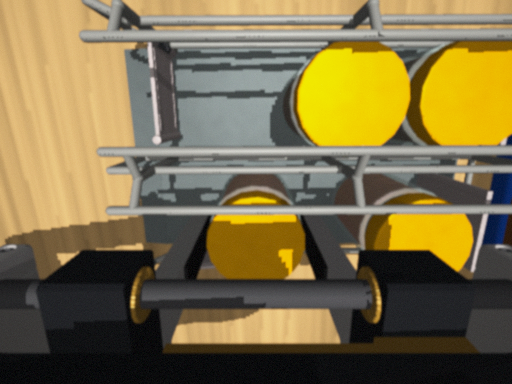

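```bash
python3 -m creep '[{"slide":[0,0,0],"roll":0,"grip":0.35},{"slide":[0,0,0],"roll":0,"grip":0.2},{"slide":[0,0,0],"roll":0,"grip":0.2},{"slide":[0,0,0],"roll":0,"grip":0.2},{"slide":[0,0,0],"roll":0,"grip":0.2},{"slide":[0,-5,0],"roll":0,"grip":0.2},{"slide":[0,-15,0],"roll":0,"grip":0.2},{"slide":[0,-30,0],"roll":0,"grip":0.2},{"slide":[0,-55,0],"roll":0,"grip":0.2},{"slide":[0,-85,0],"roll":0,"grip":0.2},{"slide":[0,-115,0],"roll":0,"grip":0.2},{"slide":[0,-135,0],"roll":0,"grip":0.2},{"slide":[0,-140,0],"roll":0,"grip":0.2},{"slide":[0,-140,0],"roll":0,"grip":0.2}]'
python3 - <<'E'
from h import *
print(inrk(robot.get_obs()['tool_pos']))
c=camera_info('wrist');im=snapshot('wrist')[:,:,::-1].copy()
cv2.imwrite('pics/w7.png',im)
hsv=cv2.cvtColor(im,cv2.COLOR_BGR2HSV); m=cv2.inRange(hsv,(20,150,90),(32,255,255))
k,l,s,ce=cv2.connectedComponentsWithStats(m)
for i in range(1,k):
    if s[i][4]>200: print(s[i],ce[i],inrk(plane(c,*ce[i],.096)))
E
```

```text
time: 10.42
tool_pos: [0.553, 0.0992, 0.1821]
ee_rot: [-1.57, -0.006, -0.038]
wrist_force: [0.6, 0.6, 0.2]
width: 0.0749
(np.float64(0.06386143974430958), np.float64(0.0007464279626001038))
[ 274   81   58   50 2471] [303.09348442 106.17078106] (np.float64(0.1130277534125243), np.float64(0.08304048033287206))
[ 336   81   59   50 2463] [364.60089322 105.25659765] (np.float64(0.17548965768244296), np.float64(0.08394274981866032))
[234 151  39  11 317] [253.22397476 156.88958991] (np.float64(0.06233830270392128), np.float64(0.031415921623206194))
[ 227  167   54   37 1636] [253.22310513 182.71210269] (np.float64(0.06228064190311288), np.float64(0.003243180547157547))
[ 317  166   54   43 1988] [343.47082495 186.10513078] (np.float64(0.16083567231349036), np.float64(-0.000729623118136939))
```

View pics/w7.png

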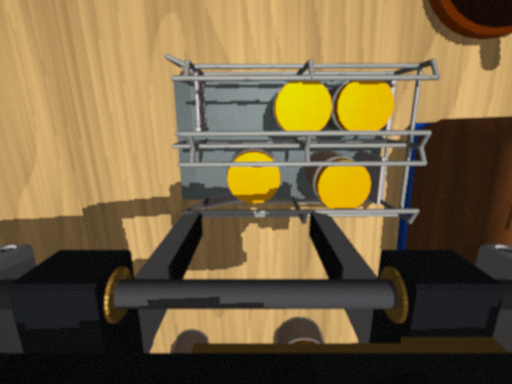

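```bash
python3 -m creep '[{"slide":[-10,0,0],"roll":0,"grip":0.5},{"slide":[-30,0,3],"roll":0,"grip":1},{"slide":[-50,0,4.5],"roll":0,"grip":1},{"slide":[-57,0,4.5],"roll":0,"grip":1},{"slide":[-57,0,4.5],"roll":0,"grip":1},{"slide":[-57,0,4.5],"roll":0,"grip":1},{"slide":[-57,20,4.5],"roll":0,"grip":1},{"slide":[-57,40,4.5],"roll":0,"grip":1},{"slide":[-57,50,4.5],"roll":0,"grip":1},{"slide":[-57,50,4.5],"roll":0,"grip":1}]'
python3 - <<'E'
from h import *
print(inrk(robot.get_obs()['tool_pos']))
cv2.imwrite('pics/w8.png',snapshot('wrist')[:,:,::-1])
E
```

```text
time: 11.3
tool_pos: [0.4933, 0.1053, 0.1254]
ee_rot: [-1.572, 0.007, -0.039]
wrist_force: [-0.7, -0.3, 0.6]
width: 0.012
(np.float64(0.003941784745566383), np.float64(0.004597022565439361))
```

View pics/w8.png

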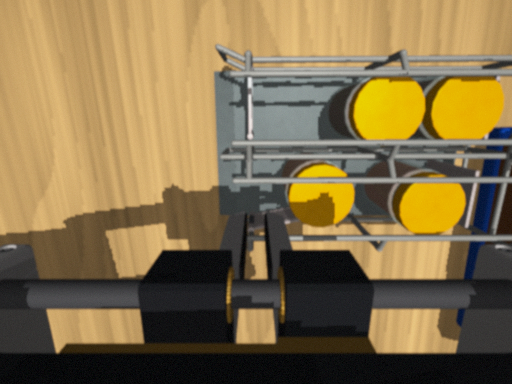

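```bash
python3 -m creep '[{"slide":[2,0,0],"roll":0,"grip":1},{"slide":[2,0,0],"roll":0,"grip":1},{"slide":[2,0,0],"roll":0,"grip":1},{"slide":[2,15,0],"roll":0,"grip":1},{"slide":[2,35,0],"roll":0,"grip":1},{"slide":[2,55,0],"roll":0,"grip":1},{"slide":[2,75,0],"roll":0,"grip":1},{"slide":[2,90,0],"roll":0,"grip":1},{"slide":[2,95,0],"roll":0,"grip":1},{"slide":[2,95,0],"roll":0,"grip":1}]'
python3 - <<'E'
from h import *
print(inrk(robot.get_obs()['tool_pos']))
cv2.imwrite('pics/w9.png',snapshot('wrist')[:,:,::-1])
E
```

```text
time: 12.18
tool_pos: [0.4962, 0.1056, 0.0331]
ee_rot: [-1.571, 0.002, -0.038]
wrist_force: [0.3, 0.1, 0.3]
width: 0.0003
(np.float64(0.006762574200138793), np.float64(0.004994564255549638))
```

View pics/w9.png

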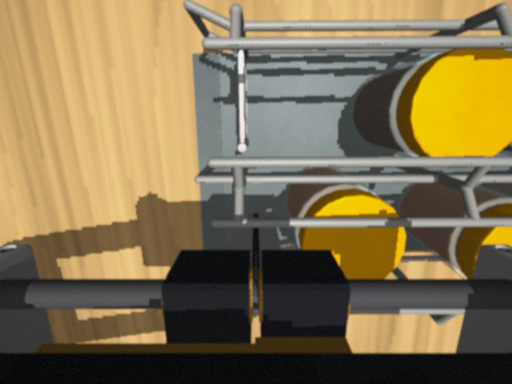

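```bash
python3 -m creep '[{"slide":[4,0,0],"roll":0,"grip":1},{"slide":[8,0,0],"roll":0,"grip":1},{"slide":[12,0,0],"roll":0,"grip":1},{"slide":[16,0,0],"roll":0,"grip":1},{"slide":[20,0,0],"roll":0,"grip":1},{"slide":[24,0,0],"roll":0,"grip":1},{"slide":[28,0,0],"roll":0,"grip":1},{"slide":[32,0,0],"roll":0,"grip":1},{"slide":[36,0,0],"roll":0,"grip":1},{"slide":[40,0,0],"roll":0,"grip":1}]'
python3 - <<'E'
from h import *
print(inrk(robot.get_obs()['tool_pos']))
cv2.imwrite('pics/w10.png',snapshot('wrist')[:,:,::-1])
E
```

```text
time: 13.07
tool_pos: [0.5333, 0.102, 0.0338]
ee_rot: [-1.576, 0.009, -0.039]
wrist_force: [-12.9, -6.0, 9.4]
width: 0.0002
(np.float64(0.04404424037887328), np.float64(0.0028606510133404118))
```

View pics/w10.png

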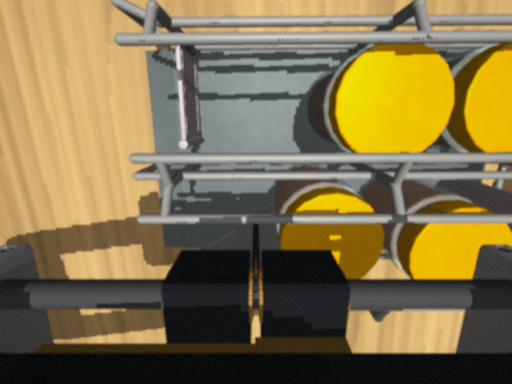

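Run:
```python
from h import *
c=camera_info('wrist');im=cv2.imread('pics/w10.png')
print(robot.get_obs()['wrist_force'],robot.get_obs()['wrist_torque'])
hsv=cv2.cvtColor(im,cv2.COLOR_BGR2HSV); m=cv2.inRange(hsv,(20,150,90),(32,255,255))
k,l,s,ce=cv2.connectedComponentsWithStats(m)
for i in range(1,k):
    if s[i][4]>200: print(s[i],ce[i],np.round(inrk(plane(c,*ce[i],.096)),4), 'left,right', inrk(plane(c,s[i][0],ce[i][1],.096)), inrk(plane(c,s[i][0]+s[i][2],ce[i][1],.096)))
for p in ([.044,.003,.033],[.0565,.003,.096],[.0565,.011,.04],[.0565,-.005,.04],[0,-.038,.062],[.057,-.013,.062]): print(p,np.round(proj(c,rk(*p)),0))
cv2.imwrite('pics/w10z.png',cv2.resize(im[140:310,130:400],None,fx=2.9,fy=2.9,interpolation=cv2.INTER_CUBIC))
cv2.imwrite('pics/s10.png',cv2.resize(snapshot('scene')[140:260,230:340,::-1],None,fx=5,fy=5,interpolation=cv2.INTER_CUBIC))
print(robot.get_obs()['wrist_force'],robot.get_obs()['wrist_torque'])
```

```text
[-8.85002499 -4.40470739  7.25618906] [-1.0341126   1.89122662 -0.17510127]
[  334    44   122   109 11046] [394.22161869  99.22062285] [0.113  0.0835] left,right (np.float64(0.08364675676084632), np.float64(0.08355006871235646)) (np.float64(0.14295398721624386), np.float64(0.08349567970858736))
[ 462   44   50  108 4216] [490.46110057 102.87666034] [0.16   0.0818] left,right (np.float64(0.1461872212168625), np.float64(0.08178916617505502)) (np.float64(0.1704497990084255), np.float64(0.0817692436518063))
[ 294  188   80   26 1460] [331.57328767 202.30136986] [0.0862 0.0306] left,right (np.float64(0.06599968160707843), np.float64(0.03060392441607472)) (np.float64(0.10895394772723332), np.float64(0.03069209078908141))
[435 201  54  12 427] [460.90398126 207.46370023] [0.1559 0.0279] left,right (np.float64(0.14205505511859004), np.float64(0.027836580024039298)) (np.float64(0.17097161004681544), np.float64(0.02790069340389225))
[ 280  223  104   56 3515] [338.21678521 243.78463727] [0.0916 0.0062] left,right (np.float64(0.05901205118788393), np.float64(0.006109258431893603)) (np.float64(0.11722165617693521), np.float64(0.0063086062824965735))
[ 408  223  104   57 4371] [452.11095859 248.68085106] [0.1557 0.0034] left,right (np.float64(0.13102776774033623), np.float64(0.0033407379413740662)) (np.float64(0.189059331995563), np.float64(0.0035493228763938418))
[0.044, 0.003, 0.033] [255. 211.]
[0.0565, 0.003, 0.096] [275. 249.]
[0.0565, 0.011, 0.04] [271. 204.]
[0.0565, -0.005, 0.04] [271. 224.]
[0, -0.038, 0.062] [193. 278.]
[0.057, -0.013, 0.062] [273. 247.]
[-9.4168689  -4.00551434  7.58392623] [-1.00713961  1.91880122 -0.07242834]
```

View pics/w10z.png

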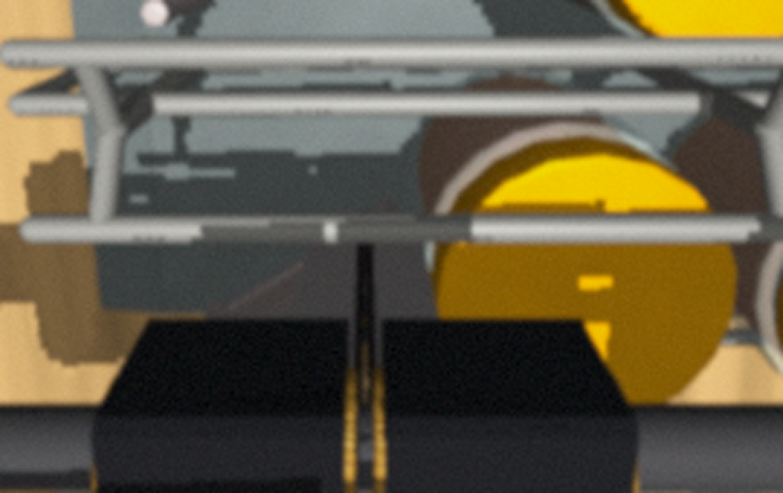

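View pics/s10.png

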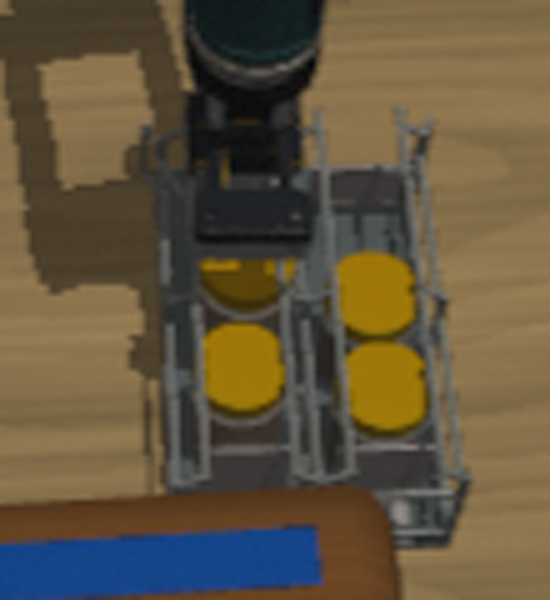

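Run:
```python
from h import *
c=camera_info('wrist')
for u,v in ((204,247),(233,231),(262,226),(276,224)):
    print(u,v,[np.round(inrk(plane(c,u,v,z)),3) for z in (.004,.012,.062)])
o=robot.get_obs()
T=np.array(c["cam_to_world"]);print("cam rel tcp",(T[:3,3]-o['tool_pos']).round(3))
for n in (9,8,10):
    im=cv2.imread(f'pics/w{n}.png'); cv2.imwrite(f'pics/w{n}y.png',cv2.convertScaleAbs(cv2.resize(im[190:270,190:320],None,fx=6,fy=6,interpolation=cv2.INTER_NEAREST),alpha=2.2,beta=10))
```

```text
204 247 [array([-0.004, -0.043]), array([-0.002, -0.039]), array([ 0.009, -0.013])]
233 231 [array([ 0.024, -0.027]), array([ 0.025, -0.023]), array([ 0.029, -0.001])]
262 226 [array([ 0.05 , -0.022]), array([ 0.05 , -0.019]), array([0.049, 0.003])]
276 224 [array([ 0.063, -0.02 ]), array([ 0.063, -0.017]), array([0.059, 0.004])]
cam rel tcp [0.005 0.074 0.203]
```

View pics/w10y.png

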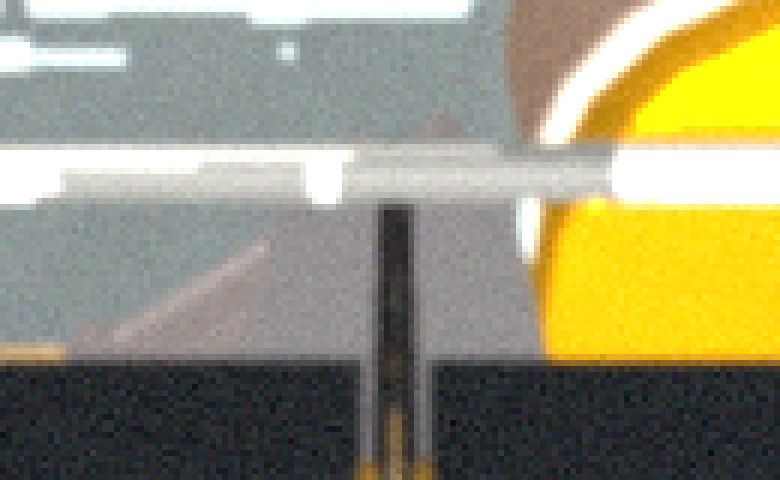

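View pics/w9y.png

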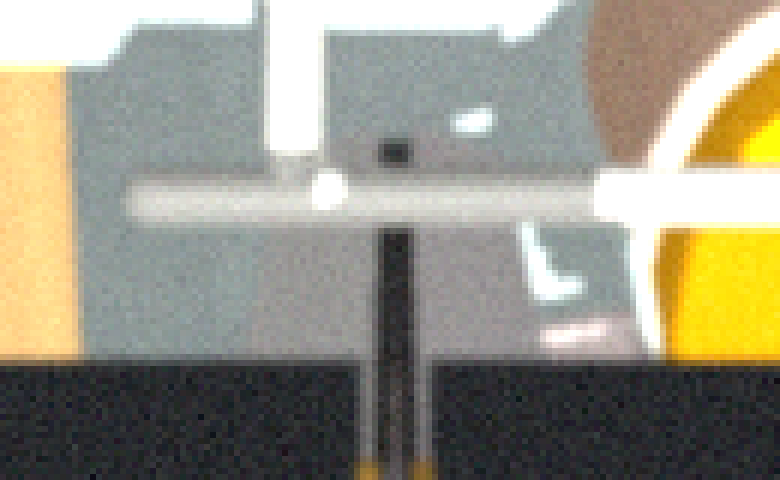

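View pics/w8y.png

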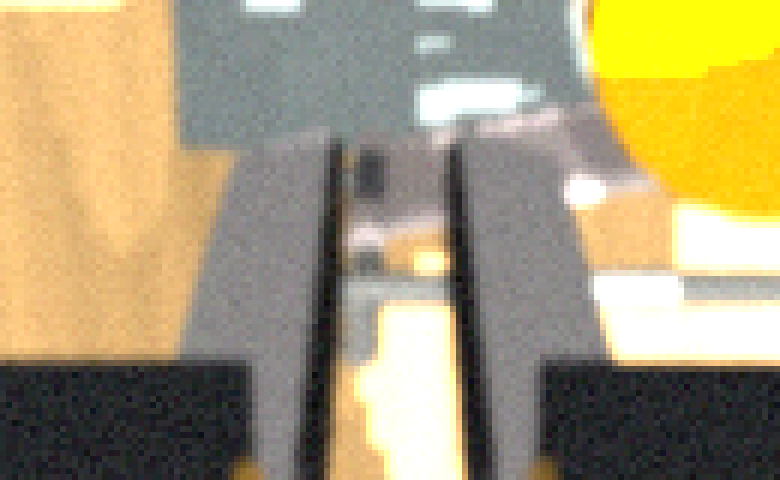

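```bash
python3 -m creep '[{"slide":[-3,0,0],"roll":0,"grip":1},{"slide":[-6,0,0],"roll":0,"grip":1},{"slide":[-8,0,0],"roll":0,"grip":1},{"slide":[-8,0,0],"roll":0,"grip":1}]'
python3 - <<'E'
from h import *
print(inrk(robot.get_obs()['tool_pos']))
c=camera_info('wrist');im=snapshot('wrist')[:,:,::-1].copy()
cv2.imwrite('pics/w11.png',im)
hsv=cv2.cvtColor(im,cv2.COLOR_BGR2HSV); m=cv2.inRange(hsv,(20,150,90),(32,255,255))
k,l,s,ce=cv2.connectedComponentsWithStats(m)
for i in range(1,k):
    if s[i][4]>200: print(s[i],np.round(inrk(plane(c,*ce[i],.096)),4), 'left,right', inrk(plane(c,s[i][0],ce[i][1],.096))[0], inrk(plane(c,s[i][0]+s[i][2],ce[i][1],.096))[0])
cv2.imwrite('pics/w11y.png',cv2.convertScaleAbs(cv2.resize(im[130:310,150:410],None,fx=3,fy=3,interpolation=cv2.INTER_CUBIC),alpha=2,beta=10))
E
```

```text
time: 13.5
tool_pos: [0.5289, 0.1048, 0.0342]
ee_rot: [-1.57, -0.001, -0.038]
wrist_force: [-0.6, -0.0, 2.0]
width: 0.0005
(np.float64(0.03955986313907651), np.float64(0.005426813883608575))
[  343    51   120   106 10608] [0.1123 0.0837] left,right 0.08305966822890157 0.14256725631659445
[ 469   52   43  105 3468] [0.1581 0.0816] left,right 0.145961507270697 0.16738987507985964
[ 302  192   81   25 1440] [0.0858 0.0308] left,right 0.06501209189408884 0.10908040580989155
[443 204  55  12 427] [0.1553 0.0282] left,right 0.14219719076870796 0.17229774993748612
[ 289  227  103   52 3496] [0.0921 0.0062] left,right 0.05870449561768873 0.11706365723750002
[ 415  226   97   54 3724] [0.1534 0.0044] left,right 0.13036614819550255 0.1855702977267448
```

View pics/w11y.png

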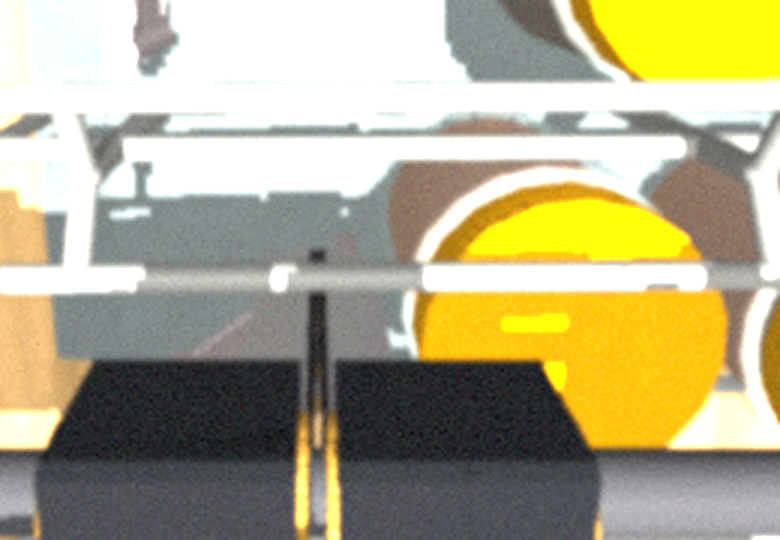

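```bash
python3 -m creep '[{"slide":[2,0,1],"roll":0,"grip":1},{"slide":[4,0,2],"roll":0,"grip":1},{"slide":[5,0,2],"roll":0,"grip":1},{"slide":[6,0,2],"roll":0,"grip":1},{"slide":[7,0,2],"roll":0,"grip":1},{"slide":[7,0,2],"roll":0,"grip":1}]'; python3 -c "
from h import *
o=robot.get_obs();print(inrk(o['tool_pos']),o['tool_pos'][2],o['wrist_force'].round(1),o['wrist_torque'].round(2))"
```

```text
time: 14.05
tool_pos: [0.5324, 0.1038, 0.0335]
ee_rot: [-1.576, 0.009, -0.039]
wrist_force: [-9.6, -5.3, 7.5]
width: 0.0001
(np.float64(0.04309590904982038), np.float64(0.004569134083499427)) 0.033451724085866885 [-9.6 -5.3  7.5] [-1.14  1.91 -0.12]
```

```bash
python3 -m creep '[{"slide":[-4,0,0],"roll":0,"grip":1},{"slide":[-9,0,0],"roll":0,"grip":1},{"slide":[-9,0,-5],"roll":0,"grip":1},{"slide":[-9,0,-10],"roll":0,"grip":1},{"slide":[-9,0,-15],"roll":0,"grip":1},{"slide":[-9,0,-15],"roll":0,"grip":1}]'
python3 - <<'E'
from h import *
o=robot.get_obs();print(inrk(o['tool_pos']),o['tool_pos'][2],o['wrist_force'].round(1),o['wrist_torque'].round(2))
im=snapshot('wrist')[:,:,::-1].copy()
cv2.imwrite('pics/w12y.png',cv2.convertScaleAbs(cv2.resize(im[130:310,150:410],None,fx=3,fy=3,interpolation=cv2.INTER_CUBIC),alpha=2,beta=10))
im=snapshot('top')[:,:,::-1].copy()
cv2.imwrite('pics/t12y.png',cv2.convertScaleAbs(cv2.resize(im[120:250,165:275],None,fx=4.5,fy=4.5,interpolation=cv2.INTER_CUBIC),alpha=1.6,beta=10))
E
```

```text
time: 14.55
tool_pos: [0.5273, 0.0908, 0.0345]
ee_rot: [-1.571, -0.002, -0.039]
wrist_force: [-1.3, 1.7, 2.4]
width: 0.0002
(np.float64(0.03845570160725543), np.float64(-0.008637499122987917)) 0.03454200982706802 [-1.3  1.7  2.4] [ 0.19  0.07 -0.01]
```

View pics/w12y.png

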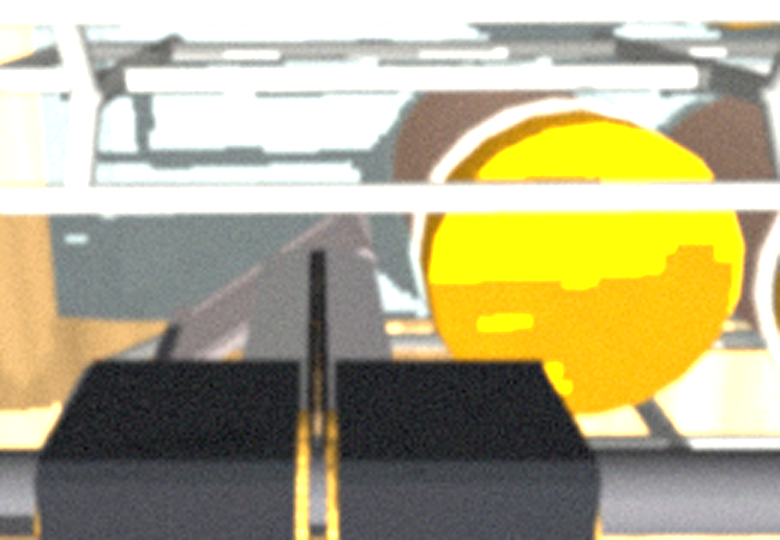

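View pics/t12y.png

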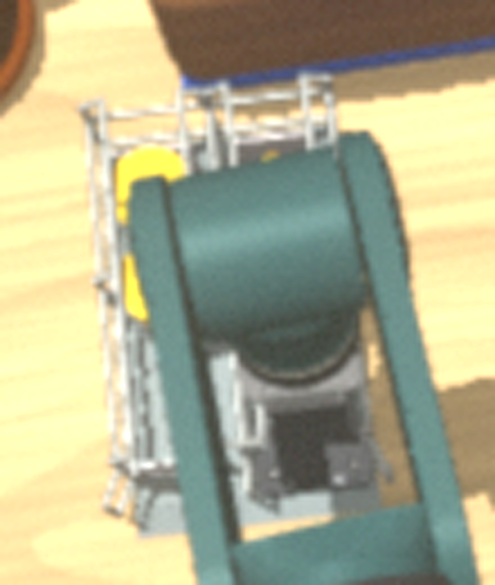

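Run:
```python
from h import *
c=camera_info('wrist')
f=lambda x,y:(150+x/3,130+y/3)
for x,y in ((345,215),(372,255),(205,305),(165,355),(240,345)):
    print(x,y,[np.round(np.array(inrk(plane(c,*f(x,y),z)))*1000,0) for z in (.012,.034,.062)])
for p in ([.0385,-.0086,.0345],[.051,-.0006,.0345],[.051,-.0166,.0345],[.026,-.0006,.0345]): print(p,(np.array(proj(c,rk(*p)))-[150,130])*3)
```

```text
345 215 [array([47., -7.]), array([46., -0.]), array([45.,  9.])]
372 255 [array([ 55., -19.]), array([ 53., -11.]), array([51., -1.])]
205 305 [array([  5., -35.]), array([  9., -25.]), array([ 13., -13.])]
165 355 [array([ -7., -51.]), array([ -3., -40.]), array([  3., -26.])]
240 345 [array([ 15., -48.]), array([ 18., -37.]), array([ 20., -23.])]
[0.0385, -0.0086, 0.0345] [316.92924909 246.50093682]
[0.051, -0.0006, 0.0345] [365.1163078  217.28589343]
[0.051, -0.0166, 0.0345] [364.25415862 275.0478035 ]
[0.026, -0.0006, 0.0345] [268.70247421 217.41005578]
```

```bash
python3 -m creep '[{"slide":[0,-3,0],"roll":0,"grip":1},{"slide":[0,-8,0],"roll":0,"grip":1},{"slide":[0,-15,0],"roll":0,"grip":1},{"slide":[0,-25,0],"roll":0,"grip":1},{"slide":[0,-25,0],"roll":0,"grip":1}]'
python3 - <<'E'
from h import *
o=robot.get_obs();print(inrk(o['tool_pos']),o['tool_pos'][2],o['wrist_force'].round(1),o['wrist_torque'].round(2))
im=snapshot('wrist')[:,:,::-1].copy()
cv2.imwrite('pics/w13y.png',cv2.convertScaleAbs(cv2.resize(im[130:310,150:410],None,fx=3,fy=3,interpolation=cv2.INTER_CUBIC),alpha=2,beta=10))
E
```

```text
time: 15.07
tool_pos: [0.5279, 0.0916, 0.0615]
ee_rot: [-1.57, -0.004, -0.038]
wrist_force: [0.8, -0.0, 1.0]
width: 0.0001
(np.float64(0.039059770531608286), np.float64(-0.0077542528900659295)) 0.0615276676094648 [ 0.8 -0.   1. ] [-0.04  0.05 -0.04]
```

View pics/w13y.png

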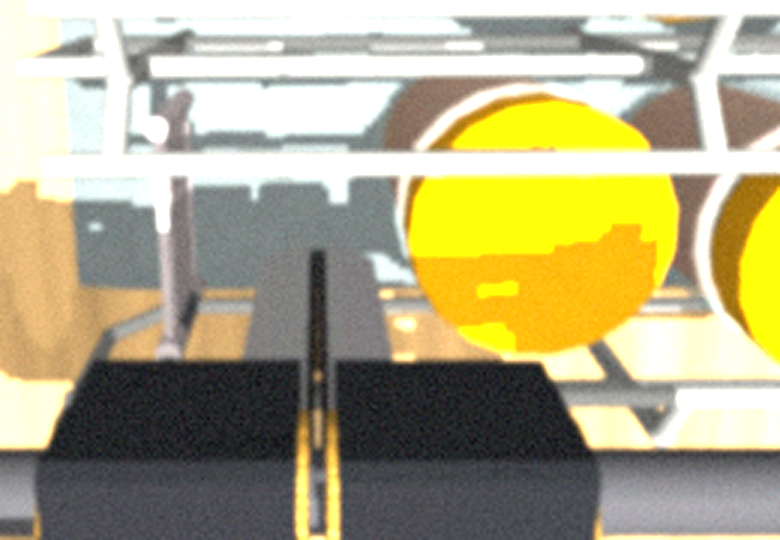

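```bash
python3 -m creep '[{"slide":[-3,0,6],"roll":0,"grip":1},{"slide":[-3,0,11],"roll":0,"grip":1},{"slide":[-3,12,11],"roll":0,"grip":1},{"slide":[-3,26,11],"roll":0,"grip":1},{"slide":[-3,32,11],"roll":0,"grip":1},{"slide":[-3,32,11],"roll":0,"grip":1},{"slide":[1,32,11],"roll":0,"grip":1},{"slide":[5,32,11],"roll":0,"grip":1},{"slide":[8,32,11],"roll":0,"grip":1},{"slide":[11,32,11],"roll":0,"grip":1}]'
python3 - <<'E'
from h import *
o=robot.get_obs();print(inrk(o['tool_pos']),o['tool_pos'][2],o['wrist_force'].round(1),o['wrist_torque'].round(2))
im=snapshot('wrist')[:,:,::-1].copy()
cv2.imwrite('pics/w14y.png',cv2.convertScaleAbs(cv2.resize(im[130:310,150:410],None,fx=3,fy=3,interpolation=cv2.INTER_CUBIC),alpha=2,beta=10))
E
```

```text
time: 15.95
tool_pos: [0.5386, 0.1021, 0.0276]
ee_rot: [-1.571, -0.001, -0.038]
wrist_force: [-0.6, -0.2, 0.9]
width: 0.0008
(np.float64(0.04933397874826491), np.float64(0.0031208936916095227)) 0.02763622421631059 [-0.6 -0.2  0.9] [-0.06  0.17  0.02]
```

View pics/w14y.png

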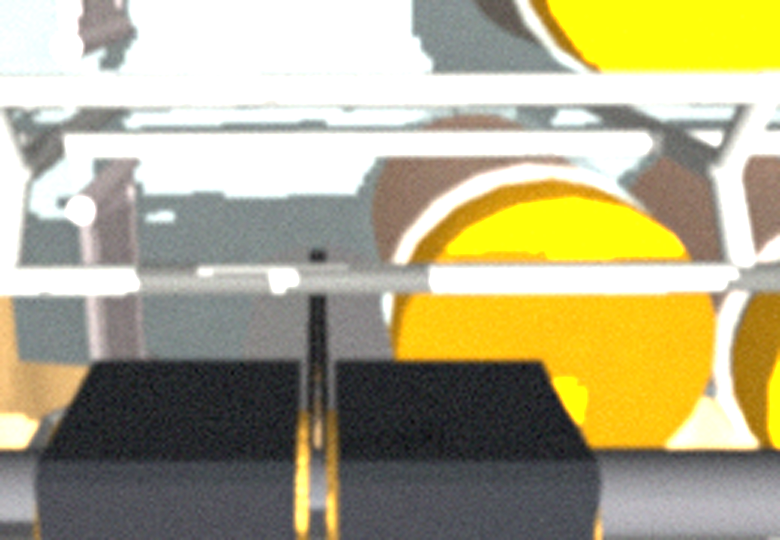

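```bash
python3 -m creep '[{"slide":[3,0,0],"roll":0,"grip":1},{"slide":[6,0,0],"roll":0,"grip":1},{"slide":[6,0,0],"roll":0,"grip":1},{"slide":[0,-8,0],"roll":0,"grip":1},{"slide":[-2,-35,0],"roll":0,"grip":1},{"slide":[-2,-65,0],"roll":0,"grip":1},{"slide":[-2,-95,0],"roll":0,"grip":1},{"slide":[-15,-112,0],"roll":0,"grip":1},{"slide":[-45,-115,0],"roll":0,"grip":1},{"slide":[-75,-115,0],"roll":0,"grip":1},{"slide":[-95,-115,0],"roll":0,"grip":1},{"slide":[-95,-115,0],"roll":0,"grip":1}]'
python3 - <<'E'
from h import *
o=robot.get_obs();print(inrk(o['tool_pos']),o['tool_pos'][2],o['wrist_force'].round(1))
c=camera_info('wrist');im=snapshot('wrist')[:,:,::-1].copy()
cv2.imwrite('pics/w15.png',im)
hsv=cv2.cvtColor(im,cv2.COLOR_BGR2HSV); m=cv2.inRange(hsv,(20,150,90),(32,255,255))
k,l,s,ce=cv2.connectedComponentsWithStats(m)
for i in range(1,k):
    if s[i][4]>200: print(s[i],np.round(inrk(plane(c,*ce[i],.096)),4), 'left,right', inrk(plane(c,s[i][0],ce[i][1],.096))[0], inrk(plane(c,s[i][0]+s[i][2],ce[i][1],.096))[0])
E
```

```text
time: 17.0
tool_pos: [0.4399, 0.1061, 0.1431]
ee_rot: [-1.57, -0.001, -0.037]
wrist_force: [-1.5, 0.5, 0.2]
width: 0.0005
(np.float64(-0.04949904015140483), np.float64(0.003284598809340589)) 0.14313656665957192 [-1.5  0.5  0.2]
[ 405   79   69   58 3332] [0.1123 0.0831] left,right 0.08217306114269564 0.142896933774874
[ 477   79   35   57 1693] [0.1626 0.0823] left,right 0.14571423271642542 0.1765626818194674
[392 160  43  12 366] [0.0971 0.0308] left,right 0.07733464382174773 0.11722878295986633
[ 380  177   64   44 2301] [0.0984 0.0025] left,right 0.0694777411055905 0.13052256559965889
[ 444  177   63   48 2553] [ 0.1602 -0.0012] left,right 0.1311624276054338 0.19151221921996786
```

View pics/w15.png

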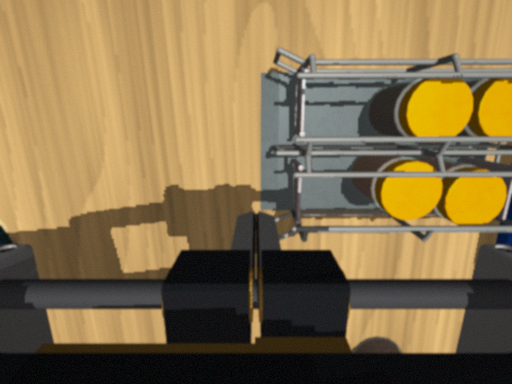

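```bash
python3 -m creep '[{"slide":[0,30,0],"roll":0,"grip":1},{"slide":[0,65,0],"roll":0,"grip":1},{"slide":[0,95,0],"roll":0,"grip":1},{"slide":[0,110,0],"roll":0,"grip":1},{"slide":[0,110,0],"roll":0,"grip":1},{"slide":[12,110,0],"roll":0,"grip":1},{"slide":[24,110,0],"roll":0,"grip":1},{"slide":[36,110,0],"roll":0,"grip":1},{"slide":[46,110,0],"roll":0,"grip":1},{"slide":[54,110,0],"roll":0,"grip":1},{"slide":[62,110,0],"roll":0,"grip":1},{"slide":[70,110,0],"roll":0,"grip":1},{"slide":[78,110,0],"roll":0,"grip":1},{"slide":[86,110,0],"roll":0,"grip":1},{"slide":[86,110,0],"roll":0,"grip":1}]'
python3 - <<'E'
from h import *
o=robot.get_obs();print(inrk(o['tool_pos']),o['tool_pos'][2],o['wrist_force'].round(1))
im=snapshot('wrist')[:,:,::-1].copy()
cv2.imwrite('pics/w16y.png',cv2.convertScaleAbs(cv2.resize(im[130:310,150:410],None,fx=3,fy=3,interpolation=cv2.INTER_CUBIC),alpha=2,beta=10))
E
```

```text
time: 18.3
tool_pos: [0.5302, 0.1024, 0.0321]
ee_rot: [-1.571, -0.001, -0.038]
wrist_force: [-0.7, 1.0, 0.7]
width: 0.0005
(np.float64(0.04093488822232951), np.float64(0.0030863448316804515)) 0.03205964965159862 [-0.7  1.   0.7]
```

View pics/w16y.png

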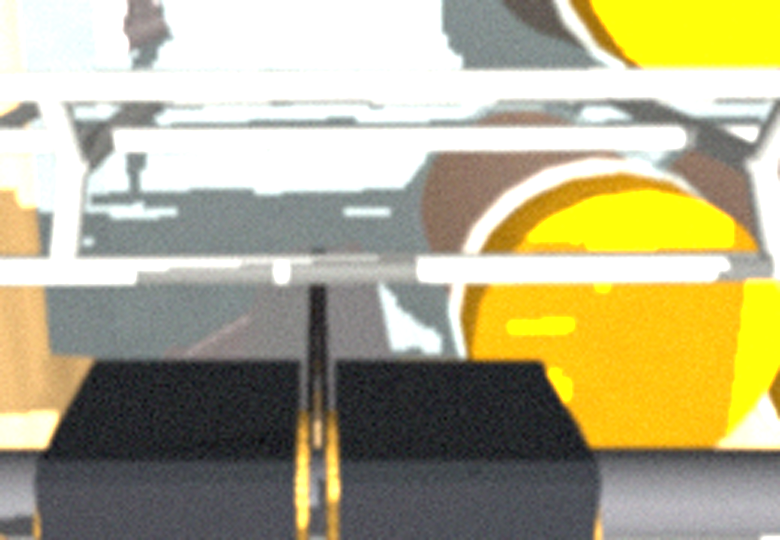

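```bash
python3 -m creep '[{"slide":[3,0,0],"roll":0,"grip":1},{"slide":[6,0,0],"roll":0,"grip":1},{"slide":[9,0,0],"roll":0,"grip":1},{"slide":[9,0,0],"roll":0,"grip":1}]'
python3 - <<'E'
from h import *
o=robot.get_obs();print(inrk(o['tool_pos']),o['tool_pos'][2],o['wrist_force'].round(1),o['wrist_torque'].round(2))
E
```

```text
time: 18.68
tool_pos: [0.5336, 0.1, 0.0313]
ee_rot: [-1.575, 0.01, -0.039]
wrist_force: [-10.8, -2.5, 6.3]
width: 0.0006
(np.float64(0.04443378860834686), np.float64(0.0008377689423809121)) 0.031253865726722896 [-10.8  -2.5   6.3] [-0.89  1.95 -0.08]
```

Run:
```python
from h import *
c=camera_info('wrist');o=robot.get_obs()
im=snapshot('wrist')[:,:,::-1].copy()
cv2.imwrite('pics/w17.png',im)
print(o['wrist_force'],inrk(o['tool_pos']))
S=6
z=cv2.convertScaleAbs(cv2.resize(im[170:265,180:310],None,fx=S,fy=S,interpolation=cv2.INTER_CUBIC),alpha=2,beta=10)
q=lambda p:tuple(int(v) for v in ((np.array(proj(c,rk(*p)))-[180,170])*S))
x,y=inrk(o['tool_pos']);t=o['tool_pos'][2]
for dx in(-.0125,.0125):
  for dy in (-.008,.008):
    cv2.line(z,q([x+dx,y+dy,t]),q([x+dx,y+dy,t+.06]),(0,0,255),1)
for a,col in ((31,(0,255,0)),(36,(255,0,0))):
  a=np.radians(a); e=[.062*np.cos(a),-.038+.062*np.sin(a)]
  for h in (.012,.062): cv2.line(z,q([0,-.038,h]),q([*e,h]),col,1)
  cv2.line(z,q([*e,.012]),q([*e,.062]),col,1)
cv2.imwrite('pics/w17y.png',z)
```

```text
[-10.78902676  -2.52846607   6.27655919] (np.float64(0.04443378860834686), np.float64(0.0008377689423809121))
```

View pics/w17y.png

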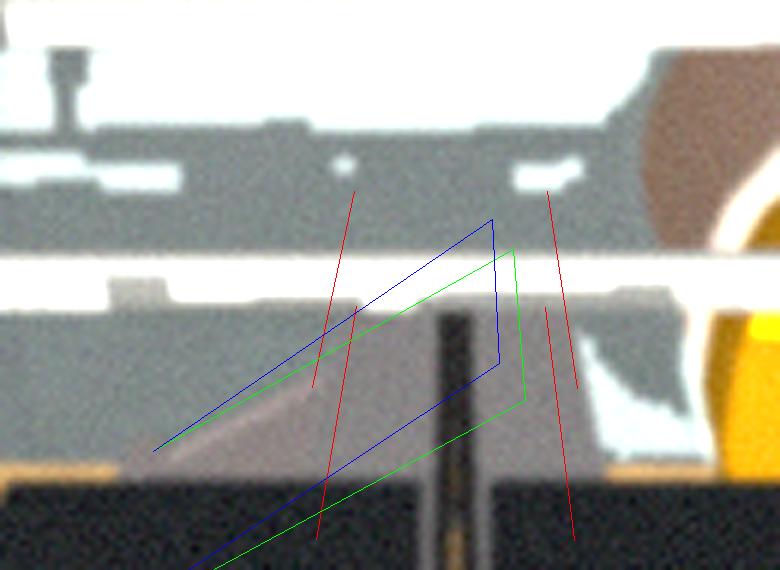

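```bash
python3 -m creep '[{"slide":[-4,0,0],"roll":0,"grip":1},{"slide":[-9,0,0],"roll":0,"grip":1},{"slide":[-9,-8,0],"roll":0,"grip":1},{"slide":[-9,-24,0],"roll":0,"grip":1},{"slide":[-9,-40,0],"roll":0,"grip":1},{"slide":[-9,-44,0],"roll":0,"grip":1},{"slide":[-7,-44,0],"roll":0,"grip":1},{"slide":[-7,-44,0],"roll":0,"grip":1}]'
python3 - <<'E'
from h import *
o=robot.get_obs();print(inrk(o['tool_pos']),o['tool_pos'][2],o['wrist_force'].round(1))
im=snapshot('wrist')[:,:,::-1].copy()
cv2.imwrite('pics/w18.png',im)
E
```

```text
time: 19.4
tool_pos: [0.5314, 0.1024, 0.0761]
ee_rot: [-1.571, -0.001, -0.038]
wrist_force: [0.2, 0.3, -0.4]
width: 0.0007
(np.float64(0.04214395318899028), np.float64(0.003138486040259081)) 0.07609263732498317 [ 0.2  0.3 -0.4]
```

View pics/w18.png

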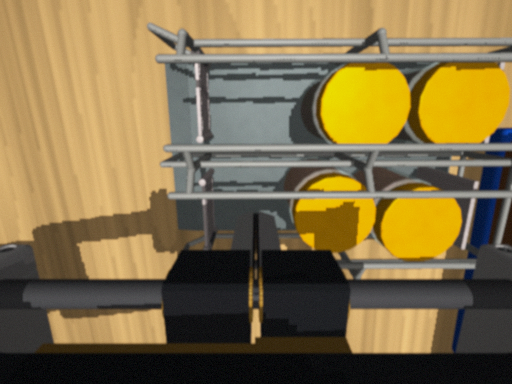

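```bash
python3 -m creep '[{"slide":[0,15,0],"roll":0,"grip":1},{"slide":[0,35,0],"roll":0,"grip":1},{"slide":[0,46,0],"roll":0,"grip":1},{"slide":[0,46,0],"roll":0,"grip":1},{"slide":[4,46,0],"roll":0,"grip":1},{"slide":[8,46,0],"roll":0,"grip":1},{"slide":[11,46,0],"roll":0,"grip":1},{"slide":[14,46,0],"roll":0,"grip":1},{"slide":[16,46,0],"roll":0,"grip":1},{"slide":[18,46,0],"roll":0,"grip":1}]'; python3 -c "
from h import *
o=robot.get_obs();print(inrk(o['tool_pos']),o['tool_pos'][2],o['wrist_force'].round(1))"
```

```text
time: 20.28
tool_pos: [0.549, 0.1018, 0.0306]
ee_rot: [-1.571, -0.0, -0.038]
wrist_force: [-1.9, 0.2, 0.6]
width: 0.0005
(np.float64(0.05973345411306088), np.float64(0.0031936203869401118)) 0.030550846193902026 [-1.9  0.2  0.6]
```

```bash
for i in 1; do python3 -m creep '[{"slide":[1,0,0],"roll":0,"grip":1},{"slide":[2,0,0],"roll":0,"grip":1},{"slide":[3,0,0],"roll":0,"grip":1},{"slide":[4,0,0],"roll":0,"grip":1}]'; done; python3 -m creep '[{"slide":[1,0,0],"roll":0,"grip":1},{"slide":[2,0,0],"roll":0,"grip":1},{"slide":[3,0,0],"roll":0,"grip":1}]'
```

```text
time: 20.62
tool_pos: [0.5527, 0.1016, 0.03]
ee_rot: [-1.571, 0.0, -0.038]
wrist_force: [-2.0, -0.3, 0.3]
width: 0.0001
time: 20.87
tool_pos: [0.5558, 0.1015, 0.03]
ee_rot: [-1.571, -0.0, -0.038]
wrist_force: [-1.5, 0.1, 0.2]
width: 0.0005
```

```bash
python3 -m creep '[{"slide":[1,0,0],"roll":0,"grip":1},{"slide":[2,0,0],"roll":0,"grip":1},{"slide":[3,0,0],"roll":0,"grip":1},{"slide":[4,0,0],"roll":0,"grip":1}]'
```

```text
time: 21.2
tool_pos: [0.5599, 0.1012, 0.0299]
ee_rot: [-1.571, 0.0, -0.038]
wrist_force: [-1.7, 0.9, 0.6]
width: 0.0006
```

Run:
```python
from h import *
cv2.imwrite('pics/w19.png',snapshot('wrist')[:,:,::-1])
```

```text
(no output)
```

View pics/w19.png

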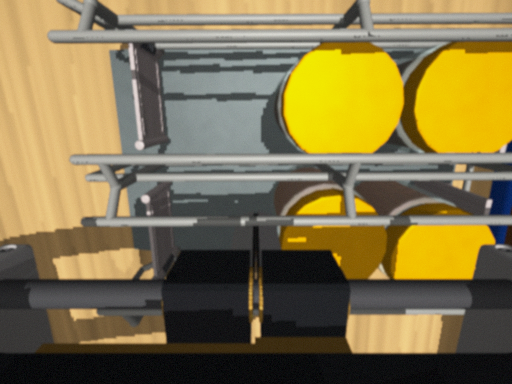

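Both jars are moving together in contact (lids at about (335,235) and (440,240)), and the gate is shut behind the finger. I'll carry on in small steps.

```bash
python3 -m creep '[{"slide":[1,0,0],"roll":0,"grip":1},{"slide":[2,0,0],"roll":0,"grip":1},{"slide":[3,0,0],"roll":0,"grip":1},{"slide":[4,0,0],"roll":0,"grip":1}]'
```

```text
time: 21.58
tool_pos: [0.5608, 0.1014, 0.0297]
ee_rot: [-1.571, 0.007, -0.038]
wrist_force: [-11.2, 1.0, 5.3]
width: 0.0006
```

```bash
python3 -m creep '[{"slide":[1,0,0],"roll":0,"grip":1},{"slide":[2,0,0],"roll":0,"grip":1},{"slide":[3,0,0],"roll":0,"grip":1}]'
```

```text
time: 21.83
tool_pos: [0.5606, 0.1016, 0.0296]
ee_rot: [-1.571, 0.014, -0.038]
wrist_force: [-17.8, 1.7, 10.9]
width: 0.0006
```

```bash
python3 -m creep '[{"slide":[-3,0,0],"roll":0,"grip":1},{"slide":[-8,0,0],"roll":0,"grip":1},{"slide":[-12,0,0],"roll":0,"grip":1},{"slide":[-12,-10,0],"roll":0,"grip":1},{"slide":[-12,-35,0],"roll":0,"grip":1},{"slide":[-12,-70,0],"roll":0,"grip":1},{"slide":[-12,-105,0],"roll":0,"grip":1},{"slide":[-12,-140,0],"roll":0,"grip":1},{"slide":[-12,-170,0],"roll":0,"grip":1},{"slide":[-12,-180,0],"roll":0,"grip":1},{"slide":[-12,-180,0],"roll":0,"grip":1}]'
python3 - <<'E'
from h import *
o=robot.get_obs();print(inrk(o['tool_pos']),o['tool_pos'][2],o['wrist_force'].round(1))
c=camera_info('wrist');im=snapshot('wrist')[:,:,::-1].copy()
cv2.imwrite('pics/w20.png',im)
hsv=cv2.cvtColor(im,cv2.COLOR_BGR2HSV); m=cv2.inRange(hsv,(20,150,90),(32,255,255))
m=cv2.morphologyEx(m,cv2.MORPH_CLOSE,np.ones((9,1)))
k,l,s,ce=cv2.connectedComponentsWithStats(m)
for i in range(1,k):
    if s[i][4]>200: print(s[i],np.round(inrk(plane(c,s[i][0]+s[i][2]/2,s[i][1]+s[i][3]/2,.096)),4))
cv2.imwrite('pics/w20z.png',cv2.resize(im[50:230,160:430],None,fx=2.9,fy=2.9,interpolation=cv2.INTER_CUBIC))
E
```

```text
time: 22.75
tool_pos: [0.5572, 0.1015, 0.2147]
ee_rot: [-1.57, -0.009, -0.038]
wrist_force: [-0.6, 0.0, 0.2]
width: 0.0005
(np.float64(0.06789463810341778), np.float64(0.0032680743000785255)) 0.21466368741199923 [-0.6  0.   0.2]
[ 268   87   52   44 1964] [0.113  0.0836]
[ 323   87   52   44 1970] [0.1755 0.0836]
[ 269  150   99   52 3341] [0.1453 0.006 ]
```

View pics/w20z.png

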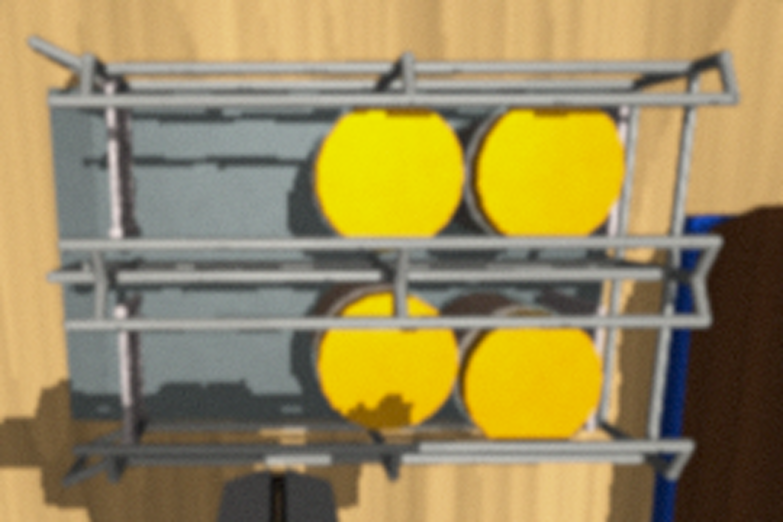

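Run:
```python
from h import *
im=snapshot('scene')[:,:,::-1].copy();cv2.imwrite('pics/s20.png',im)
d=cv2.absdiff(im,cv2.imread('pics/scene0.png')).max(2)
k,l,s,ce=cv2.connectedComponentsWithStats((d>40).astype(np.uint8))
for i in range(1,k):
    if s[i][4]>40: print(s[i])
```

```text
[376  27  57  43 586]
[390  34  25   5  82]
[ 253   38  132  124 5929]
[203  42  19  55 447]
[ 218   98   42  117 2643]
[122 173  25  30 544]
[270 191  16  20 233]
[271 218  16   9  77]
```

View pics/s20.png

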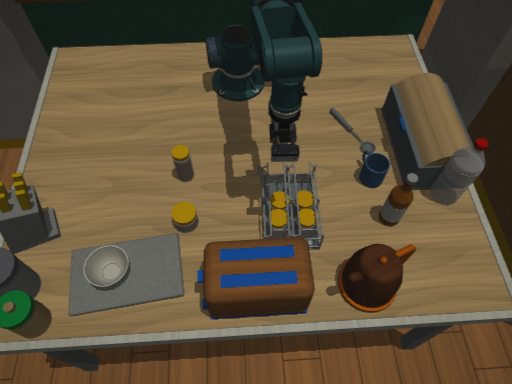

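The picture shows changes only where the arm, the loaded jar and the lane's own jar are. The lane's two lids are at about (278,199) and (278,218). The other jars, the mug and the bottle have not moved.

```bash
python3 -c "
from bench import ticket
print(ticket.close_job())"
```

```text
the job is handed in; nothing more can be done
None
```

I loaded the matching 62 × 92 mm jar into the single-jar lane from the front, under the top wires. I pushed it until both jars came up solid against the back stop, then handed the job in at about 23 s of the 58 s allowed.

**Final checks:**
- **Pressing:** the push was about 2 N while both jars slid. It rose to 11 N and then about 18 N with no further movement, about 208 mm past the gate by my reckoning, which fits the stop's range. That is a bit firmer than needed, because I sent the last step without waiting for the 11 N reading.
- **Lane:** the last wrist picture shows the two jars touching, the far one at the stop plate, and the gate shut. The loaded jar stands a few millimetres left of the lane's centre line.
- **Everything else:** comparing scene pictures from before and after shows no movement of the other jars, mug or bottle. The hand is clear above the rack.

**What did not go as planned:**
- **Jams:** the closed fingers jammed three times, at about 9–13 N, once the gate was resting on them. I think they caught on the gate's free edge, and I backed off each time.
- **Gate order:** the jar held the gate open as it went in, but the gate then swung shut during the last push rather than after it. I made that push with the fingers lowered through the top slot behind the shut gate, and lifted them out the same way. This departs from the order you asked for.

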